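# Seat a bracket on pins and hold an inspection mirror on its hidden mark

## Task

Pick up the aluminium bracket by its square lug and lower it over the two pins of the blue fixture, orange mark towards the mirror, until it sits flush. Then swing the sprung inspection mirror by the yellow post on its lever until the camera's red sight beam, reflected by the mirror, lands on the middle of the orange mark, so that the camera sees it. Finish while still holding the post there, since the mirror springs back if let go; leave the other things on the bench alone.

Things in the scene. Friction and masses are not known exactly. Their poses are not given: they have to be found in the camera images.
- lug (a point): Grip point of the loose aluminium bracket: on the axis of its square upright lug (30 x 30 mm, 72 mm tall above the base plate), 58 mm above the bracket's underside, 22 mm below the lug's top. Axes are the bracket's: z up, +x towards the marked side. Grip the lug across y: a wall (10 mm thick, 100 mm wide, as tall as the lug) stands with its near face 31 mm away in +x.
- bracket: The same bracket, about 0.5 kg; origin at the centre of its underside, 15 mm in +x from the lug's axis. Base plate 100 (x) x 120 (y) x 8 mm with two 14 mm through holes, 42 mm either side of the lug along y. A cheek 24 mm deep stands out from the wall's +x face on the -y side of the mark.
- mark (a point): Centre of the orange disc (30 mm diameter) on the +x face of the bracket's wall, facing +x: 41 mm in +x from the lug's axis, 50 mm above the underside. Axes as the bracket's.
- seat (a point): Point over the fixed blue fixture where lug lies when the bracket is fully seated, with the same axes (+x roughly towards the mirror). 70 mm above the bench. The fixture: a block 110 (x) x 130 (y) mm, top face 12 mm above the bench; two upright steel pins 12 mm in diameter, 22 mm tall, with tapered tips, 42 mm either side of this point along y.
- beam: Reflected part of the camera's thin red sight beam. Origin on the mirror's upright pivot axis, where the beam meets the mirror, 62 mm above the bench; +x runs level along the reflected beam, z up. Drawn 195 mm long, it counts as going on to the mark. Turns clockwise from above, twice as far as the mirror. The other part comes level from the small black camera on the rail. It touches nothing.
- mirror (a joint): Turn of the mirror about its upright pivot, rad: 0 at rest against its stop, growing clockwise seen from above, up to 1.05. A spring pulls it back to 0 (0.09 N m at rest, 0.15 N m more per rad: 1 to 3 N at the post). The mirror is 74 mm wide, 64 mm tall, its top 99 mm above the bench.
- lever_post (a point): Grip point of the yellow upright post at the end of the mirror's lever, on the post's axis: 14 mm in diameter, from 120 to 172 mm above the bench, this point at 150 mm and 80 mm from the pivot axis. Fixed to the mirror: it moves on a circle about the pivot, clockwise from above as the mirror leaves rest.
- spray_can: Tall blue and yellow can, 56 mm wide, standing on the bench: leave alone. Origin at its underside.
- glue_jar: White jar with a red cap, 60 mm wide, standing on the bench: leave alone. Origin at its underside.
- tape_roll: Roll of tape, 96 mm across, lying on the bench: leave alone. Origin at its underside.
- wrench: Steel wrench, lying on the bench: leave alone. Origin at its underside.
- screwdriver: Screwdriver, lying on the bench: leave alone. Origin at its underside.
- funnel: Orange funnel, mouth down, 110 mm tall, standing on the bench: leave alone. Origin at its underside.
- socket: Steel socket, 28 mm wide, standing on the bench: leave alone. Origin at its underside.
There are look-alikes about, which are no part of the job. What is shaped like the part that bears seat but purple or turquoise is not meant.

How it is judged:
On the way, in this order (a step that is already met when the one before it is completed fails the run):
1. the bracket is on the pins but not yet down, still in the gripper (lowered, not dropped) (contact force between the fingers and bracket above 0.5 N and horizontal distance between lug and seat below 0.006 m and z of lug in the frame of seat between 0.002 and 0.018 m), for 0.04 s.
2. the bracket lies flush on the fixture, mark towards the mirror, and is let go (z of lug in the frame of seat below 0.002 m and horizontal distance between lug and seat below 0.004 m and angle between the x axis of lug and the x axis of seat, either way round below 0.06 rad and angle between lug's own z axis and vertical below 0.03 rad and x of mark in the frame of seat above 0.03 m and contact force between the fingers and bracket below 0.1 N), for 0.2 s.
3. the mirror is held so that the reflected beam falls on the mark (z of lug in the frame of seat below 0.002 m and horizontal distance between lug and seat below 0.004 m and angle between the x axis of lug and the x axis of seat, either way round below 0.06 rad and angle between lug's own z axis and vertical below 0.03 rad and x of mark in the frame of seat above 0.03 m and y of mark in the frame of beam between -0.012 and 0.012 m and x of mark in the frame of beam above 0.1 m and contact force between the fingers and mirror above 0.5 N and velocity of joint mirror between -0.05 and 0.05 rad/s), for 0.5 s.
At the end, for the whole second after the job is handed in: The bracket is flush on the pins (2 mm in height, 4 mm sideways, mark towards the mirror) and not touched; the gripper still holds the mirror's post or lever, mirror still, the reflected beam's line passing within 12 mm of the mark's centre, seen from above (all of step 3 and contact force between the fingers and bracket below 0.1 N and contact force between bracket and mirror below 0.1 N); the arm keeps its last pose, push and grip.
It fails at once if another thing on the bench is moved more than 20 mm (distance of any of spray_can, glue_jar, tape_roll, wrench, screwdriver, funnel, socket from where it was at the start of the episode above 0.02 m).
It fails at once if the bracket is tipped over (angle between lug's own z axis and vertical above 0.6 rad).
It also fails if it takes over 53 s, if anything falls off the work surface, if the arm or the gripper's body presses on something with over 40 N, if the wrist force passes 120 N, or if a joint passes its speed limit or range.

## Robot

A 6-joint arm with a two-finger parallel gripper is mounted at the origin on the work surface. World frame = base frame: x ahead of the robot, y to its left, z up, the work surface at z = 0. Lengths are in m, angles in rad, forces in N, time in s.
With the tool pointing down it reaches from about 0.375 to 0.75 m from the base axis. Payload 9 kg.
Tool frame: the origin (TCP) lies midway between the tips of the shut fingers; the grasp point (between the pads) lies ctrl.tcp_to_grasp behind it (ctrl.tcp_to_grasp is the distance from the TCP to the grasp point, in m); z points along the fingers, y is the direction in which the jaws open and shut (so a half turn about z gives the same grasp; the last joint's range is limited). The gripper opens to 85 mm and grips with 20 to 120 N. Pads are 22 mm wide; open, the fingers measure 114 mm over their backs; the gripper's body (76 mm by 85 mm) begins 54 mm behind the grasp point. The pads swing forward as they close: fully open they stand 13 mm farther back than shut.
Start: joints at [-1.506, 0.104, 0.097, 1.564, 0, 1.353], TCP at [0.167, -0.576, 0.231] pointing down, gripper open.
Joint ranges: [-2.99, 2.99], [-0.84, 1.86], [-1.1, 1.16], [-1.84, 2.11], [-1.51, 1.56], [-3.14, 3.14]. Speed limits (rad/s): [2.22, 2.22, 2.57, 3.14, 3.14, 3.14].

## Interface

Orientations are given as a rotation vector (axis times angle).
In Python, from bench import ctrl, eyes gives the robot as it stands.
- The arm moves only by the tool carry_out, never from a script. Its argument "motion" is a list of rows, each a list of 4 numbers: the shift along the tool's x, y, z normalised to -1 to 1, where 1 is 100 mm, then the turn about the tool's z normalised to -1 to 1, where 1 is 30 degrees. A call has 1 to 5 rows; each row shifts and turns the commanded pose from where the row before left it, along the tool's axes as they then stand; what a row does not reach is not made up. A row lasts 1/8 s, in which the tool goes at most 62.5 mm and 10.7 degrees, less where a joint would pass 70% of its speed; a pose out of reach is approached as far as the arm can. A call with a number of a shift or a turn outside -1 to 1 is refused whole. A call with a gripper value outside its range is refused whole. "hand" is the closure, from 0 (fully open) to 1 (shut), set as the call begins (left out, the last holds). The fingers move at their own pace and stop on an object; the grip force is fixed at half the most. Time passes only in rows, so rows that do not move let the fingers close. It gives the time, the measured TCP pose, the force and the opening at its end, in the units of the state.
- ctrl.observe(): the state, without advancing time (a new reading comes with each control period).
- eyes.capture(name): name is "scene" or "top"; returns the picture (400x640x3 uint8, red, green, blue); there is no depth.
- eyes.camera_params(name): a dict with "fx", "fy", "cx", "cy" (pixels), "world_to_cam" (4x4, takes a point from world to camera coordinates). Camera axes: x right, y up, looking along -z (the intrinsics and any distortion apply to the point x, -y, -z); pixel columns grow to the right and rows downward; lengths in m; the calibration is good to about 2 mm. A picture is of the moment at which its call begins. camera_params takes no time and is no camera call.
- ctrl.job_done(): hands the job in, once; it reports no verdict.
The state is a dict: "time_s": time; "joints": joint angles; "joint_velocities": joint speeds; "effort": joint torques, N m; "position": TCP position; "tool_rot": TCP orientation; "contact_force": force on the tool from outside, world axes, zero at the start; "moment": the same for the moment, N m; "width": finger opening in m.
Only numpy, scipy, OpenCV 4.12 (cv2) and the standard library are available. Lean on these libraries where they do the work, as an engineer would, in place of code of your own. Each camera call takes 0.05 s, during which the arm holds its last target.

## Working session

There is one attempt and no reset: what is moved stays moved. The work goes in short steps, Python scripts to look and compute and a tool call to move; the robot and the scene stay as the last step left them, time stands still between calls to the robot, and variables do not carry over. Pictures are saved under pics/ and viewed, and the job is handed in when it is done.

Besides the shell and the picture viewer there is one more tool, called after "Request:" by a JSON object that holds its "name" and its "arguments", one argument or row to a line. carry_out: Moves the arm, as the interface text tells. Its arguments: {"type":"object","properties":{"motion":{"type":"array","items":{"type":"array","items":{"type":"number"}}},"hand":{"type":"number"}},"required":["motion"]}

```bash
ls; mkdir -p pics; python3 - <<'E'
from bench import ctrl, eyes
import cv2, numpy as np
for n in ["scene","top"]:
    im=eyes.capture(n); cv2.imwrite(f"pics/{n}0.png",im[:,:,::-1])
    print(n,eyes.camera_params(n))
print(ctrl.observe(), ctrl.tcp_to_grasp)
E
```

```text
pics
scene {'fx': 460.860529188021, 'fy': 460.860529188021, 'cx': 319.87450144799044, 'cy': 202.83837420159907, 'world_to_cam': array([[-7.67697468e-01,  6.40812324e-01, -4.04702435e-04,
         3.82661279e-01],
       [-4.26293958e-01, -5.10231290e-01,  7.46952136e-01,
         1.52457353e-01],
       [ 4.78449642e-01,  5.73605785e-01,  6.64877690e-01,
        -1.68152149e+00],
       [ 0.00000000e+00,  0.00000000e+00,  0.00000000e+00,
         1.00000000e+00]])}
top {'fx': 374.615157608912, 'fy': 374.615157608912, 'cx': 313.7867341096307, 'cy': 198.38109717675889, 'world_to_cam': array([[-0.00416563, -0.99998674, -0.00302802,  0.02731906],
       [ 0.9907696 , -0.00453748,  0.13548066, -0.52099304],
       [-0.13549261, -0.00243571,  0.99077536, -1.13930858],
       [ 0.        ,  0.        ,  0.        ,  1.        ]])}
{'time_s': 0.1, 'joints': array([-1.50570201e+00,  1.04665361e-01,  9.65781501e-02,  1.56391446e+00,
        2.04101023e-05,  1.35309376e+00]), 'joint_velocities': array([ 0.00045013,  0.00019607,  0.00238288,  0.00114303, -0.00063934,
        0.00161898]), 'effort': array([ 6.82623155e-03, -5.58207679e+01,  5.04718530e+01,  1.31703299e-02,
       -1.73375902e-04, -1.77693602e-05]), 'position': array([ 0.16741978, -0.57586405,  0.23060212]), 'tool_rot': array([-3.10905089e+00, -4.42568377e-01, -1.76230115e-04]), 'contact_force': array([ 0.31169988,  0.52864068, -0.00888466]), 'moment': array([ 0.01067461, -0.00242781,  0.01192245]), 'width': 0.08547468874061144} 0.0187
```

View pics/scene0.png

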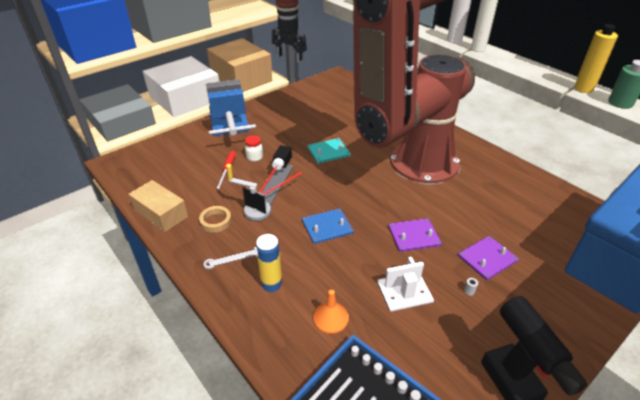

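View pics/top0.png

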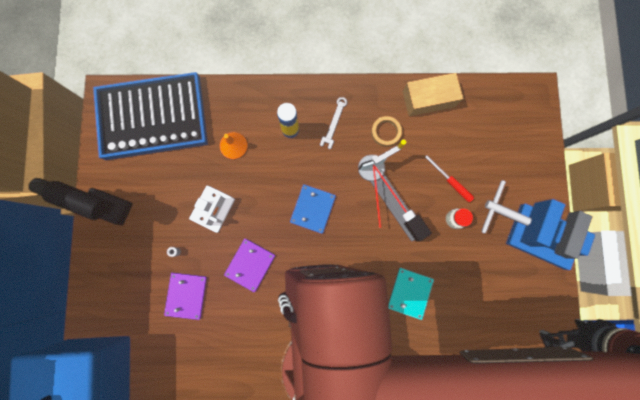

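The top view shows the blue fixture at (313,208), with purple ones at (250,265) and (186,296) and a turquoise one at (411,293). Only the blue one fits the description. The bracket is at (212,208), the mirror pivot at about (372,167) and the yellow post at (403,142). I'll enlarge these to confirm.

```bash
python3 - <<'E'
import cv2, numpy as np
t=cv2.imread("pics/top0.png"); s=cv2.imread("pics/scene0.png")
def crop(im,x,y,w,h,k): return cv2.resize(im[y:y+h,x:x+w],None,fx=k,fy=k,interpolation=cv2.INTER_CUBIC)
a=np.hstack([crop(t,180,175,66,66,6),crop(t,282,175,66,66,6)]); cv2.imwrite("pics/a.png",a)
cv2.imwrite("pics/b.png",crop(t,340,110,110,140,4))
c=np.hstack([crop(s,370,245,75,75,5),crop(s,295,190,75,75,5)]); cv2.imwrite("pics/c.png",c)
cv2.imwrite("pics/d.png",crop(s,205,135,110,95,6))
E
```

```text
(no output)
```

View pics/a.png

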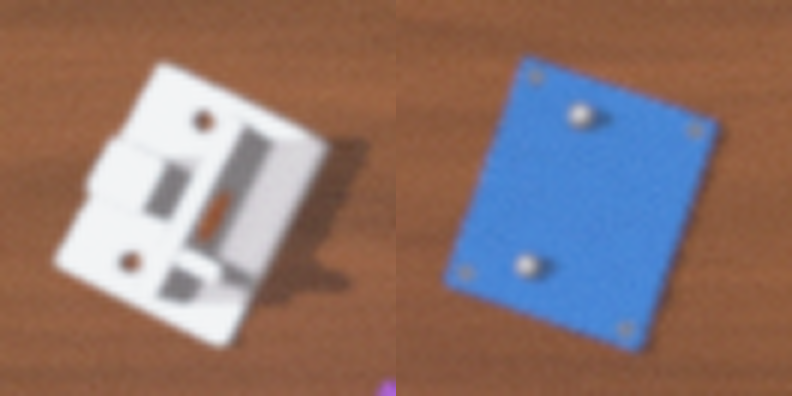

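View pics/b.png

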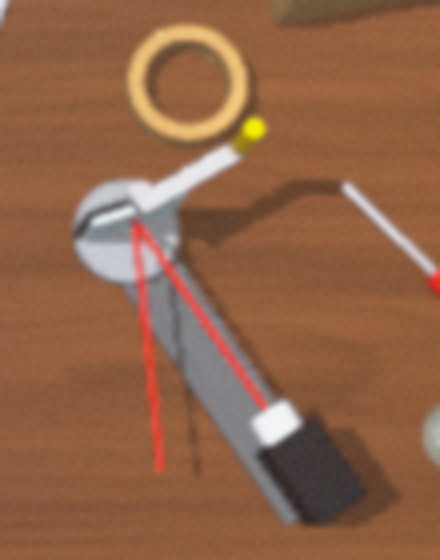

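View pics/c.png

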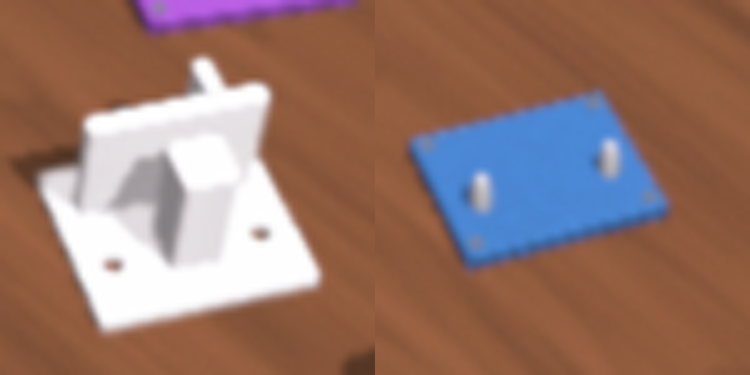

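View pics/d.png

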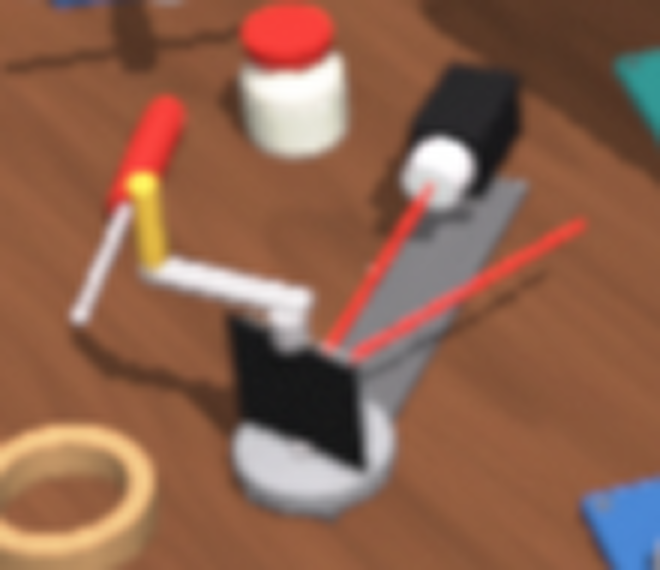

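The crops confirm the blue block with two pins as the fixture. They also show the bracket's marked side facing right and down in the top view, and the yellow post at (403,142). Next I'll fit the poses from both cameras.

```bash
cat > h.py <<'E'
import numpy as np, cv2
from scipy.optimize import least_squares
from bench import ctrl, eyes
from scipy.spatial.transform import Rotation as R
P={n:eyes.camera_params(n) for n in("scene","top")}
def proj(n,X):
    p=P[n]; X=np.atleast_2d(X); c=X@p["world_to_cam"][:3,:3].T+p["world_to_cam"][:3,3]
    return np.c_[p["cx"]+p["fx"]*c[:,0]/-c[:,2], p["cy"]+p["fy"]*-c[:,1]/-c[:,2]]
def ray(n,u,z):
    p=P[n];M=p["world_to_cam"];d=M[:3,:3].T@np.array([(u[0]-p["cx"])/p["fx"],-(u[1]-p["cy"])/p["fy"],-1]); o=-M[:3,:3].T@M[:3,3]
    return o+d*(z-o[2])/d[2]
def T(q,L): # q x,y,yaw ; local pts
    c,s=np.cos(q[2]),np.sin(q[2]); L=np.atleast_2d(L)
    return np.c_[q[0]+c*L[:,0]-s*L[:,1], q[1]+s*L[:,0]+c*L[:,1], L[:,2]]
def fit(obs,q0,z0=None):
    # obs: list (cam, local, pix)
    f=lambda q: np.concatenate([(proj(n,T(q,np.array(l)+[0,0,q[3] if len(q)>3 else 0]))[0]-p) for n,l,p in obs])
    r=least_squares(f,q0,loss="soft_l1"); return r.x, r.fun.reshape(-1,2)
E
cat > f1.py <<'E'
from h import *
def up(c,k,o): return (np.array(c)+.5)/k-.5+np.array(o)
a=lambda *c: up(c,6,(180,175)); b=lambda *c: up((c[0]-396,c[1]),6,(282,175))
c=lambda *c: up(c,5,(370,245)); d=lambda *c: up((c[0]-375,c[1]),5,(295,190))
# frame: lug axis at origin, z world (bench)
B=[("top",(65,60,8),a(328,147)),("top",(-35,60,8),a(160,63)),("top",(65,-60,8),a(225,348)),("top",(-35,-60,8),a(55,265)),
("top",(0,42,8),a(204,120)),("top",(0,-42,8),a(130,261)),("scene",(0,42,8),c(261,233)),("scene",(0,-42,8),c(113,264)),
("scene",(-35,60,8),c(320,278)),("scene",(-35,-60,8),c(104,325)),("scene",(65,-60,8),c(38,178)),
("scene",(-15,15,80),c(238,178)),("scene",(-15,-15,80),c(190,190)),("scene",(15,-15,80),c(166,140)),("scene",(15,15,80),c(215,137))]
B=[(n,np.array(l)/1e3,p) for n,l,p in B]
F=[("top",(70,65,12),b(718,122)),("top",(-40,65,12),b(524,57)),("top",(70,-65,12),b(638,352)),("top",(-40,-65,12),b(445,285)),
("top",(0,42,34),b(581,113)),("top",(0,-42,34),b(527,264)),("scene",(0,42,12),d(610,176)),("scene",(0,-42,12),d(484,208)),
("scene",(-40,65,12),d(668,205)),("scene",(-40,-65,12),d(472,256)),("scene",(70,-65,12),d(411,143)),("scene",(70,65,12),d(600,93))]
F=[(n,np.array(l)/1e3,p) for n,l,p in F]
E
python3 - <<'E'
from f1 import *
np.set_printoptions(precision=4,suppress=True)
for O,c0 in((B,(212,208)),(F,(313,208))):
    x,_,_=ray("top",c0,0.01)[:3],0,0
    for sel in("top","scene",""):
        o=[t for t in O if sel in t[0]]
        for yaw in(-2,):
            q,r=fit(o,[x[0],x[1],yaw]); print(sel,q,np.degrees(q[2])); 
    print(r.round(1).tolist())
E
```

```text
top [ 0.4999  0.3658 -2.0245] -115.9940637055289
scene [ 0.519   0.3533 -2.5021] -143.3593451123378
 [ 0.5008  0.3657 -2.035 ] -116.595150458486
[[-0.1, -0.5], [0.6, -0.1], [-0.6, -0.4], [0.1, -0.5], [0.2, 0.1], [-0.0, -0.0], [-29.5, 5.4], [29.8, -6.7], [-43.2, 8.4], [43.2, -9.7], [41.7, -9.0], [-9.8, 1.7], [10.9, -2.9], [11.3, -1.8], [-9.5, 0.9]]
top [ 0.4971  0.0436 -1.9078] -109.30602779791582
scene [ 0.5528  0.0017 -2.6932] -154.31139170472997
 [ 0.4971  0.0434 -1.9188] -109.93694467370683
[[0.3, 0.3], [0.3, -0.3], [0.0, 0.3], [-0.5, -0.3], [0.1, 0.2], [-0.0, 0.1], [-25.2, 5.1], [25.6, -7.9], [-39.6, 10.2], [40.0, -10.6], [38.7, -10.9], [-37.6, 8.6]]
```

```bash
cat >> f1.py <<'E'
sw=lambda O:[(n,l*np.array([1,-1,1]) if n=="scene" else l,p) for n,l,p in O]
B=sw(B);F=sw(F)
E
python3 - <<'E'
from f1 import *
np.set_printoptions(precision=4,suppress=True)
for O,c0 in((B,(212,208)),(F,(313,208))):
    x=ray("top",c0,0.01)
    for sel in("top","scene",""):
        o=[t for t in O if sel in t[0]]
        q,r=fit(o,[x[0],x[1],-2]); print(sel,q,np.degrees(q[2])); 
    print(r.round(1).tolist())
def u(c,k,o): return (np.array(c)+.5)/k-.5+np.array(o)
post=u((253,125),4,(340,110)); print("post top",ray("top",post,.172), "post base", ray("top",u((238,147),4,(340,110)),.120))
ps=u((143,180),6,(205,135)); pb=u((153,265),6,(205,135)); print("scene", ray("scene",ps,.172),ray("scene",pb,.120))
pv=u((136,225),4,(340,110)); print("beam pivot",ray("top",pv,.062), "end",ray("top",u((161,470),4,(340,110)),.062),"cam",ray("top",u((265,405),4,(340,110)),.062))
print("scene pivot",ray("scene",u((340,350),6,(205,135)),.062), "beam end",ray("scene",u((583,225),6,(205,135)),.062))
s=ctrl.observe(); print(R.from_rotvec(s["tool_rot"]).as_matrix())
for n,z,p in(("can",.19,(288,112)),("funnel",.11,(233,144))): print(n,ray("top",p,z))
E
```

```text
top [ 0.4999  0.3658 -2.0245] -115.9940637055289
scene [ 0.5032  0.3665 -2.0144] -115.4189488004861
 [ 0.5019  0.3661 -2.0193] -115.69524461936167
[[-0.3, -1.2], [0.2, -0.4], [-0.3, -0.9], [0.2, -0.6], [-0.1, -0.3], [0.0, -0.3], [-0.1, -0.4], [0.0, -0.3], [-0.1, -0.3], [0.1, -0.4], [0.3, -0.6], [1.2, -0.2], [-0.2, -0.3], [0.1, 0.7], [1.2, -0.9]]
top [ 0.4971  0.0436 -1.9078] -109.30602779791582
scene [ 0.5004  0.0461 -1.9009] -108.91613936937492
 [ 0.4981  0.0441 -1.9058] -109.19436078391169
[[-0.1, -0.4], [-0.2, -0.5], [0.2, -0.2], [-0.5, -0.4], [-0.3, -0.2], [-0.1, -0.2], [0.3, -1.3], [-0.1, -0.9], [0.7, -0.4], [-0.3, 0.4], [-0.2, -0.9], [0.5, -0.8]]
post top [ 0.6653 -0.2277  0.172 ] post base [ 0.6639 -0.2286  0.12  ]
scene [ 0.6642 -0.2289  0.172 ] [ 0.667  -0.2276  0.12  ]
beam pivot [ 0.6183 -0.1609  0.062 ] end [ 0.4286 -0.175   0.062 ] cam [ 0.4778 -0.2556  0.062 ]
scene pivot [ 0.5969 -0.1704  0.062 ] beam end [ 0.4329 -0.1725  0.062 ]
[[ 0.9603  0.279  -0.0001]
 [ 0.279  -0.9603  0.0012]
 [ 0.0003 -0.0012 -1.    ]]
can [0.7452 0.0961 0.19  ]
funnel [0.6765 0.2663 0.11  ]
```

Request:
{"name": "carry_out", "arguments": {
  "motion": [
    [0.44,-0.32,-0.14,0],
    [0.44,-0.32,-0.14,0],
    [0.44,-0.32,-0.14,0],
    [0.44,-0.32,-0.14,0],
    [0.44,-0.32,-0.14,0]
  ],
  "hand": 0
}}

```text
time_s: 0.72
position: [0.3348, -0.3596, 0.3015]
tool_rot: [-3.11, -0.442, 0.0]
contact_force: [0.9, -0.5, -0.3]
width: 0.0855
```

Request:
{"name": "carry_out", "arguments": {
  "motion": [
    [0.44,-0.32,0,0],
    [0.44,-0.32,0,0],
    [0.44,-0.32,0,0],
    [0.44,-0.32,0,0],
    [0.44,-0.32,0,0]
  ]
}}

```text
time_s: 1.35
position: [0.5015, -0.1445, 0.3011]
tool_rot: [3.11, 0.443, -0.0]
contact_force: [0.6, -0.7, 0.6]
width: 0.0854
```

Request:
{"name": "carry_out", "arguments": {
  "motion": [
    [0.142,-0.49,0,0],
    [0.142,-0.49,0,0],
    [0.142,-0.49,0,0],
    [0.142,-0.49,0,0],
    [0.142,-0.49,0,0]
  ]
}}

```text
time_s: 1.98
position: [0.5001, 0.1106, 0.301]
tool_rot: [3.11, 0.443, -0.0]
contact_force: [1.1, -0.2, 1.0]
width: 0.0851
```

Request:
{"name": "carry_out", "arguments": {
  "motion": [
    [0.142,-0.49,0,0],
    [0.142,-0.49,0,0],
    [0.142,-0.49,0,0],
    [0.142,-0.49,0,0],
    [0.142,-0.49,0,0]
  ]
}}

```text
time_s: 2.6
position: [0.5104, 0.3309, 0.3013]
tool_rot: [-3.066, -0.536, 0.01]
contact_force: [0.0, -0.1, -0.6]
width: 0.0854
```

Request:
{"name": "carry_out", "arguments": {
  "motion": [
    [0,0,0,-0.32],
    [0,0,0,-0.32],
    [0,0,0,-0.32],
    [0,0,0,-0.32],
    [0,0,0,-0.32]
  ]
}}

```text
time_s: 3.22
position: [0.5108, 0.3291, 0.3013]
tool_rot: [-2.581, -1.74, -0.009]
contact_force: [-0.9, -0.2, 0.1]
width: 0.0853
```

```bash
python3 - <<'E'
from h import *
for n in("scene","top"): cv2.imwrite(f"pics/{n}1.png",eyes.capture(n)[:,:,::-1])
s=ctrl.observe();print(s["position"],s["joints"]);M=R.from_rotvec(s["tool_rot"]).as_matrix();print(M,np.degrees(np.arctan2(M[1,1],M[0,1])))
print(M.T@(np.array([.502,.366,0])-s["position"])*10)
E
```

```text
[0.51078617 0.32912829 0.30139573] [0.34239427 0.15382612 0.27894662 1.69714361 0.02944865 2.30089256]
[[ 0.37819528  0.92566    -0.01104083]
 [ 0.92548486 -0.37779783  0.02732355]
 [ 0.02112111 -0.02055176 -0.99956567]] -22.2022804650387
[ 0.24435513 -0.15868843  3.02369301]
```

Request:
{"name": "carry_out", "arguments": {
  "motion": [
    [0,0,0,0],
    [0,0,0,0]
  ]
}}

```text
time_s: 3.58
position: [0.5109, 0.3292, 0.3017]
tool_rot: [-2.588, -1.73, -0.01]
contact_force: [-0.2, -0.1, 0.2]
width: 0.0853
```

```bash
cat > st.py <<'E'
from h import *
import sys
np.set_printoptions(precision=4,suppress=True)
s=ctrl.observe();M=R.from_rotvec(s["tool_rot"]).as_matrix()
print("t",s["time_s"],"pos",s["position"],"j",s["joints"],"F",s["contact_force"],"w",s["width"])
print("zaxis",M[:,2],"yaw y",np.degrees(np.arctan2(M[1,1],M[0,1])), "grasp", s["position"]-M[:,2]*ctrl.tcp_to_grasp)
a=list(map(float,sys.argv[1:]))
if a:
    print("tool delta x10", M.T@(np.array(a[:3])-s["position"])*10)
    if len(a)>3: # desired yaw of tool y, deg
        d=(a[3]-np.degrees(np.arctan2(M[1,1],M[0,1]))+90)%180-90; print("turn units",-d/30)
E
python3 st.py .502 .366 .16 -25.7
```

```text
t 3.575 pos [0.5109 0.3292 0.3017] j [0.3424 0.1536 0.2793 1.6971 0.0295 2.3052] F [-0.1723 -0.1013  0.2498] w 0.08534710963856104
zaxis [-0.0105  0.0276 -0.9996] yaw y -22.44743231732201 grasp [0.5111 0.3287 0.3204]
tool delta x10 [ 0.2758 -0.1939  1.4278]
turn units 0.10841892275593305
```

View pics/top1.png

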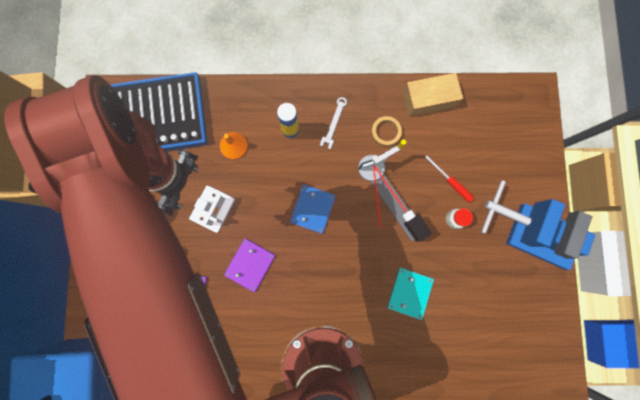

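Request:
{"name": "carry_out", "arguments": {
  "motion": [
    [0.09,-0.065,0.3,0.11],
    [0.09,-0.065,0.3,0],
    [0.09,-0.065,0.3,0],
    [0,0,0.3,0],
    [0,0,0,0]
  ]
}}

```text
time_s: 4.2
position: [0.5016, 0.3646, 0.1803]
tool_rot: [-2.635, -1.656, -0.002]
contact_force: [-0.2, 0.3, 0.2]
width: 0.0853
```

```bash
python3 st.py .502 .366 .16 -25.7
```

```text
t 4.2 pos [0.5016 0.3646 0.1803] j [0.4033 0.1596 0.0647 1.4791 0.0294 2.4223] F [-0.1718  0.2853  0.2278] w 0.08526374034903951
zaxis [-0.0145  0.0258 -0.9996] yaw y -25.674591022365167 grasp [0.5019 0.3641 0.199 ]
tool delta x10 [0.0106 0.0023 0.2036]
turn units 0.0008469659211613134
```

```bash
python3 st.py .5017 .3665 .0393 -25.7; python3 - <<'E'
from h import *
t=eyes.capture("top");s=eyes.capture("scene")
k=lambda im,x,y,w,h:cv2.resize(im[y:y+h,x:x+w,::-1],(400,400),interpolation=cv2.INTER_CUBIC)
cv2.imwrite("pics/e.png",np.hstack([k(t,160,150,90,90),k(s,350,200,120,120)]))
E
```

```text
t 4.2 pos [0.5016 0.3646 0.1803] j [0.4033 0.1596 0.0647 1.4791 0.0294 2.4223] F [-0.1718  0.2853  0.2278] w 0.08526374034903951
zaxis [-0.0145  0.0258 -0.9996] yaw y -25.674591022365167 grasp [0.5019 0.3641 0.199 ]
tool delta x10 [-0.0066  0.0267  1.4103]
turn units 0.0008469659211613134
```

View pics/e.png

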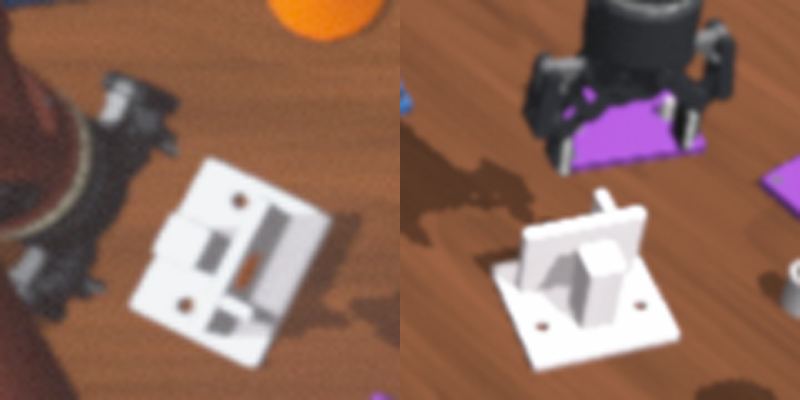

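The jaws line up with the lug, across the bracket's y, so I'll descend.

Request:
{"name": "carry_out", "arguments": {
  "motion": [
    [0,0.027,0.3,0],
    [0,0,0.3,0],
    [0,0,0.3,0],
    [0,0,0.3,0],
    [0,0,0.21,0]
  ]
}}

```text
time_s: 4.92
position: [0.5049, 0.368, 0.0423]
tool_rot: [-2.635, -1.657, -0.011]
contact_force: [-0.3, 0.8, 0.2]
width: 0.0853
```

```bash
python3 st.py .5017 .3665 .0393 -25.7; python3 - <<'E'
from h import *
t=eyes.capture("top");s=eyes.capture("scene")
k=lambda im,x,y,w,h:cv2.resize(im[y:y+h,x:x+w,::-1],(400,400),interpolation=cv2.INTER_CUBIC)
cv2.imwrite("pics/e2.png",np.hstack([k(t,160,150,90,90),k(s,350,220,100,100)]))
E
```

```text
t 4.925 pos [0.5049 0.368  0.0423] j [ 0.4062  0.2212 -0.1195  1.2273  0.0294  2.425 ] F [-0.2915  0.7522  0.1726] w 0.08533805744687858
zaxis [-0.0091  0.0281 -0.9996] yaw y -25.65502393748893 grasp [0.5051 0.3674 0.061 ]
tool delta x10 [-0.0279 -0.0221  0.0295]
turn units 0.0014992020837022817
```

View pics/e2.png

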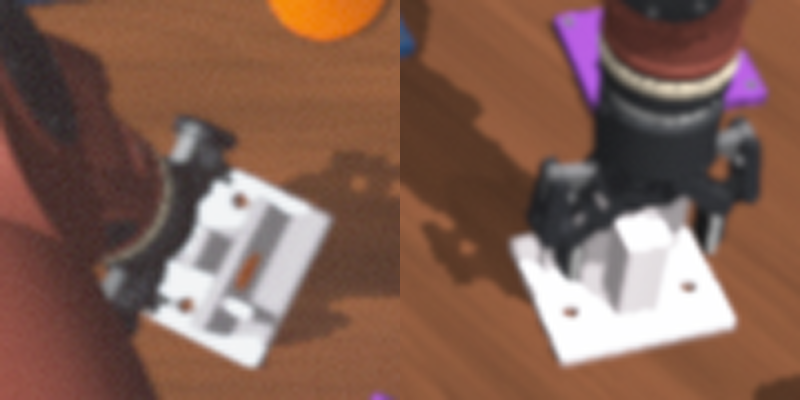

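Request:
{"name": "carry_out", "arguments": {
  "motion": [
    [-0.028,-0.022,0.02,0],
    [0,0,0,0]
  ]
}}

```text
time_s: 5.28
position: [0.5015, 0.3666, 0.0413]
tool_rot: [-2.635, -1.658, -0.012]
contact_force: [0.2, 0.3, 0.7]
width: 0.0855
```

Request:
{"name": "carry_out", "arguments": {
  "motion": [
    [0,0,0,0],
    [0,0,0,0],
    [0,0,0,0],
    [0,0,0,0],
    [0,0,0,0]
  ],
  "hand": 1
}}

```text
time_s: 5.9
position: [0.5012, 0.3665, 0.0405]
tool_rot: [-2.635, -1.658, -0.01]
contact_force: [-1.1, -0.3, 5.7]
width: 0.0291
```

```bash
python3 st.py
```

```text
t 5.9 pos [0.5012 0.3665 0.0405] j [ 0.4064  0.2119 -0.1334  1.2233  0.0293  2.4245] F [-1.0957 -0.3449  5.6839] w 0.029134847187066007
zaxis [-0.0095  0.0278 -0.9996] yaw y -25.611513567573503 grasp [0.5014 0.3659 0.0592]
```

Request:
{"name": "carry_out", "arguments": {
  "motion": [
    [0,0,-0.2,0],
    [0,0,-0.2,0],
    [0,0,-0.2,0],
    [0,0,-0.2,0],
    [0,0,0,0]
  ]
}}

```text
time_s: 6.52
position: [0.5031, 0.3646, 0.1224]
tool_rot: [-2.635, -1.658, -0.015]
contact_force: [0.0, 0.1, -4.8]
width: 0.0295
```

```bash
python3 st.py .498 .044 .12 -19.2
```

```text
t 6.525 pos [0.5031 0.3646 0.1224] j [ 0.4023  0.1635 -0.0362  1.366   0.0295  2.4205] F [ 0.0421  0.1408 -4.7657] w 0.029519315133985282
zaxis [-0.0068  0.0291 -0.9996] yaw y -25.616055544814852 grasp [0.5032 0.3641 0.1411]
tool delta x10 [-2.9123  1.3407 -0.0686]
turn units -0.2138685181604951
```

Request:
{"name": "carry_out", "arguments": {
  "motion": [
    [-0.29,0.134,0,0],
    [-0.29,0.134,0,0],
    [-0.29,0.134,0,0],
    [-0.29,0.134,0,0],
    [-0.29,0.134,0,0]
  ]
}}

```text
time_s: 7.15
position: [0.4989, 0.2034, 0.1146]
tool_rot: [-2.634, -1.658, -0.008]
contact_force: [0.6, -0.3, -3.5]
width: 0.0294
```

Request:
{"name": "carry_out", "arguments": {
  "motion": [
    [-0.29,0.134,0,0],
    [-0.29,0.134,0,0],
    [-0.29,0.134,0,0],
    [-0.29,0.134,0,-0.214],
    [-0.29,0.134,0,0]
  ]
}}

```text
time_s: 7.78
position: [0.5001, 0.044, 0.1103]
tool_rot: [-2.536, -1.805, -0.011]
contact_force: [0.3, 0.3, -4.4]
width: 0.0292
```

```bash
python3 st.py .498 .044 .12 -19.2
```

```text
t 7.775 pos [0.5001 0.044  0.1103] j [-0.1891 -0.1697 -0.391   1.3658  0.0252  1.7152] F [ 0.3343  0.3229 -4.4128] w 0.02918861638440023
zaxis [-0.0113  0.0278 -0.9995] yaw y -19.10288414406925 grasp [0.5003 0.0435 0.129 ]
tool delta x10 [-0.0051 -0.0215 -0.0969]
turn units 0.003237195197691752
```

```bash
python3 - <<'E'
from h import *
t=eyes.capture("top");s=eyes.capture("scene")
cv2.imwrite("pics/t3.png",t[:,:,::-1]);cv2.imwrite("pics/s3.png",s[:,:,::-1])
k=lambda im,x,y,w,h:cv2.resize(im[y:y+h,x:x+w,::-1],(400,400),interpolation=cv2.INTER_CUBIC)
cv2.imwrite("pics/e3.png",np.hstack([k(t,270,160,80,80),k(s,280,160,80,80)]))
E
```

```text
(no output)
```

View pics/e3.png

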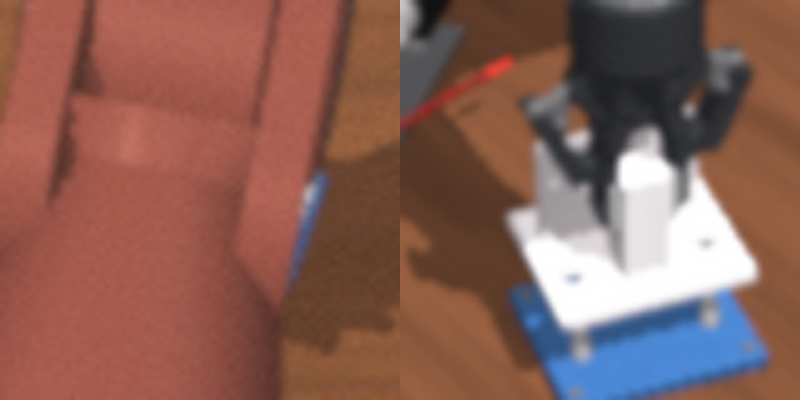

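```bash
python3 - <<'E'
import cv2
s=cv2.imread("pics/s3.png")
cv2.imwrite("pics/e4.png",cv2.resize(s[180:242,290:362],None,fx=10,fy=10,interpolation=cv2.INTER_CUBIC))
E
```

```text
(no output)
```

View pics/e4.png

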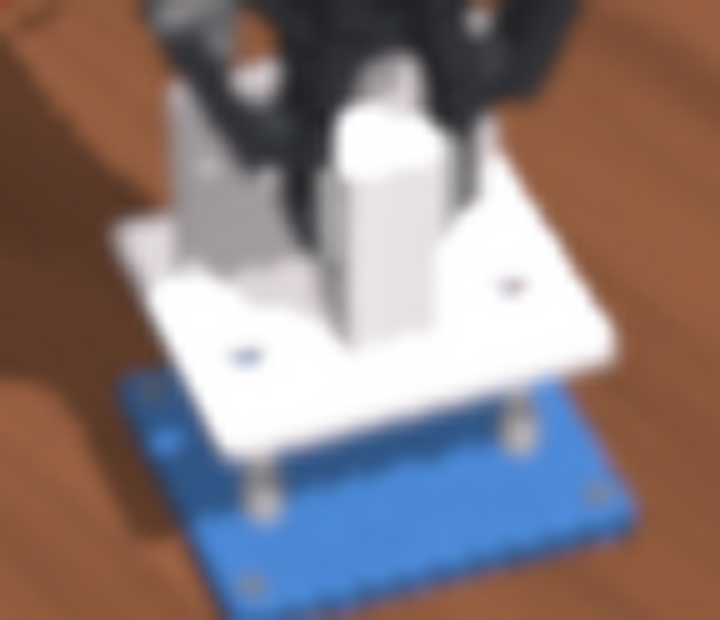

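```bash
python3 - <<'E'
from h import *
np.set_printoptions(precision=4,suppress=True)
k=lambda *c:(np.array(c)+.5)/10-.5+np.array([290,180])
O=[((0,42,8),k(247,355)),((0,-42,8),k(513,286)),((-35,60,8),k(222,440)),((-35,-60,8),k(616,337)),((65,60,8),k(112,232)),
((-15,15,80),k(340,178)),((-15,-15,80),k(445,155))]
O=[("scene",np.array(l)/1e3,p) for l,p in O]
q,r=fit(O,[.5,.044,-1.9,.07]);print(q,np.degrees(q[2]));print(r.round(2).tolist())
def f6(q):
    out=[]
    Rm=R.from_euler("zyx",[q[2],q[4],q[5]]).as_matrix()
    for n,l,p in O: out.append(proj(n,Rm@(l-[0,0,.058])+[q[0],q[1],q[3]+.058])[0]-p)
    return np.concatenate(out)
s=least_squares(f6,[*q,0,0]);print(s.x,s.fun.reshape(-1,2).round(2).tolist())
for z in(.068,.070,.072):
    f=lambda v:f6([v[0],v[1],v[2],z,v[3],v[4]]); s=least_squares(f,[*q[:3],0,0]);print(z,s.x,s.cost)
F=[((0,42,12),k(262,510)),((0,-42,12),k(520,445)),((-40,65,12),k(238,608)),((-40,-65,12),k(635,508))]
F=[("scene",np.array(l)/1e3,p) for l,p in F]
q,r=fit(F,[.5,.044,-1.9]);print(q,np.degrees(q[2]));print(r.round(2).tolist())
E
```

```text
[ 0.5074  0.0444 -1.9065  0.0742] -109.23380304399184
[[-0.44, -0.26], [-0.49, -0.17], [0.34, 0.6], [-0.54, 0.79], [0.04, -0.33], [0.87, -0.13], [0.26, -0.29]]
[ 0.5092  0.0454 -1.9207  0.0761  0.0202  0.0183] [[-0.31, -0.15], [-0.17, -0.36], [0.28, 0.72], [-0.29, 0.52], [0.43, -0.09], [0.29, -0.19], [-0.23, -0.45]]
0.068 [ 0.5033  0.0386 -1.9194  0.0176  0.0193] 0.99795297832124
0.07 [ 0.5048  0.0403 -1.9197  0.0182  0.0191] 0.9567417294896225
0.072 [ 0.5062  0.0419 -1.92    0.0189  0.0188] 0.9268804753795529
[ 0.4993  0.0433 -1.92  ] -110.00568701852266
[[0.05, -0.38], [-0.06, -0.45], [-0.37, 0.7], [0.39, 0.12]]
```

```bash
python3 - <<'E'
from h import *
from f1 import B,F
np.set_printoptions(precision=4,suppress=True)
k=lambda *c:(np.array(c)+.5)/10-.5+np.array([290,180])
for z in(.076,.078,.080):
    a,b=ray("scene",k(247,355),z),ray("scene",k(513,286),z); print(z,(a+b)/2,np.degrees(np.arctan2(*(a-b)[[1,0]]))-90, np.linalg.norm(a-b))
a,b=ray("scene",k(262,510),.012),ray("scene",k(520,445),.012); print("pins",(a+b)/2,np.degrees(np.arctan2(*(a-b)[[1,0]]))-90,np.linalg.norm(a-b))
h=[p for n,l,p in F if n=="scene" and l[0]==0]; a,b=[ray("scene",p,.012) for p in h]; print("pins old",(a+b)/2,np.linalg.norm(a-b))
h=[p for n,l,p in B if n=="scene" and l[0]==0 and l[2]<.01]; a,b=[ray("scene",p,.008) for p in h]; print("holes at pick",(a+b)/2,np.linalg.norm(a-b))
E
```

```text
0.076 [0.5025 0.041  0.076 ] -109.05837029513599 0.08480165902906456
0.078 [0.504  0.0426 0.078 ] -109.05837029513597 0.0846189524805729
0.08 [0.5054 0.0442 0.08  ] -109.05837029513593 0.08443624593208134
pins [0.5004 0.0447 0.012 ] -110.28795113179127 0.0841074166621069
pins old [0.5016 0.0476 0.012 ] 0.08209576159104673
holes at pick [0.5027 0.3669 0.008 ] 0.08402199658518085
```

```bash
python3 st.py .4971 .0462 .0843
```

```text
t 7.875 pos [0.5006 0.0425 0.1103] j [-0.1914 -0.1689 -0.3902  1.3654  0.0243  1.7173] F [-0.9204  0.4404 -4.4816] w 0.029216144019545767
zaxis [-0.011   0.0269 -0.9996] yaw y -19.36065162361252 grasp [0.5008 0.042  0.129 ]
tool delta x10 [ 0.0176 -0.0399  0.261 ]
```

Request:
{"name": "carry_out", "arguments": {
  "motion": [
    [0.01,-0.03,0.13,0],
    [0,0,0.13,0],
    [0,0,0,0]
  ]
}}

```text
time_s: 8.25
position: [0.4964, 0.0486, 0.0831]
tool_rot: [-2.535, -1.803, -0.008]
contact_force: [0.2, 1.1, -4.3]
width: 0.0294
```

```bash
python3 - <<'E'
from h import *
s=eyes.capture("scene")
cv2.imwrite("pics/s4.png",s[:,:,::-1])
cv2.imwrite("pics/e5.png",cv2.resize(s[185:247,290:362,::-1],None,fx=10,fy=10,interpolation=cv2.INTER_CUBIC))
E
python3 st.py .4985 .0445 .0843
```

```text
t 8.3 pos [0.497  0.0484 0.0841] j [-0.1814 -0.1638 -0.4339  1.3178  0.0253  1.7233] F [ 0.2585  0.6969 -3.4371] w 0.029497997981190953
zaxis [-0.0122  0.028  -0.9995] yaw y -19.132658609160835 grasp [0.4973 0.0479 0.1027]
tool delta x10 [-0.0319  0.0265 -0.0037]
```

View pics/e5.png

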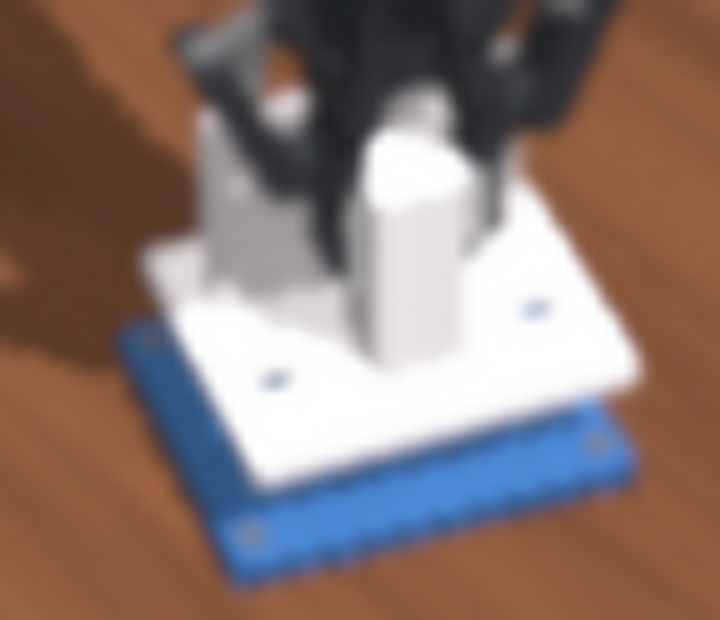

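```bash
python3 - <<'E'
from h import *
np.set_printoptions(precision=4,suppress=True)
k=lambda *c:(np.array(c)+.5)/10-.5+np.array([290,185])
for z in(.0515,.053):
    a,b=ray("scene",k(275,379),z),ray("scene",k(536,309),z); print(z,(a+b)/2,np.degrees(np.arctan2(*(a-b)[[1,0]]))-90, np.linalg.norm(a-b))
# predicted pin midpoint columns
c=(k(262,460)+k(520,395))/2; print("pinmid px",c)
print("hole mid px",(k(275,379)+k(536,309))/2, "perp err mm", ((k(275,379)+k(536,309))/2-c)[0]/461*1370)
E
python3 st.py
```

```text
0.0515 [0.5003 0.0505 0.0515] -108.78387535148613 0.08422540693212313
0.053 [0.5014 0.0517 0.053 ] -108.78387535148616 0.08409280784345767
pinmid px [328.65 227.3 ]
hole mid px [330.1  218.95] perp err mm 4.309110629067381
t 8.3 pos [0.497  0.0484 0.0841] j [-0.1814 -0.1638 -0.4339  1.3178  0.0253  1.7233] F [ 0.2585  0.6969 -3.4371] w 0.029497997981190953
zaxis [-0.0122  0.028  -0.9995] yaw y -19.132658609160835 grasp [0.4973 0.0479 0.1027]
```

Request:
{"name": "carry_out", "arguments": {
  "motion": [
    [-0.048,0.02,0,0.01],
    [0,0,0,0],
    [0,0,0,0]
  ]
}}

```text
time_s: 8.68
position: [0.4984, 0.0423, 0.0853]
tool_rot: [-2.543, -1.796, -0.012]
contact_force: [-0.2, 0.6, -3.4]
width: 0.0293
```

Request:
{"name": "carry_out", "arguments": {
  "motion": [
    [0,0,0,0],
    [0,0,0,0]
  ]
}}

```text
time_s: 8.93
position: [0.4982, 0.0424, 0.085]
tool_rot: [-2.542, -1.797, -0.012]
contact_force: [0.5, -0.3, -3.6]
width: 0.0297
```

```bash
python3 - <<'E'
from h import *
s=eyes.capture("scene")
cv2.imwrite("pics/s5.png",s[:,:,::-1])
cv2.imwrite("pics/e6.png",cv2.resize(s[185:247,290:362,::-1],None,fx=10,fy=10,interpolation=cv2.INTER_CUBIC))
E
python3 st.py .4973 .0432 .0843
```

```text
t 8.975 pos [0.4982 0.0424 0.085 ] j [-0.193  -0.1646 -0.4327  1.318   0.0251  1.718 ] F [ 0.2243  0.9159 -4.4483] w 0.028980869177606613
zaxis [-0.0102  0.0276 -0.9996] yaw y -19.494148780848334 grasp [0.4984 0.0419 0.1037]
tool delta x10 [ 0.0041 -0.0113  0.0074]
```

View pics/e6.png

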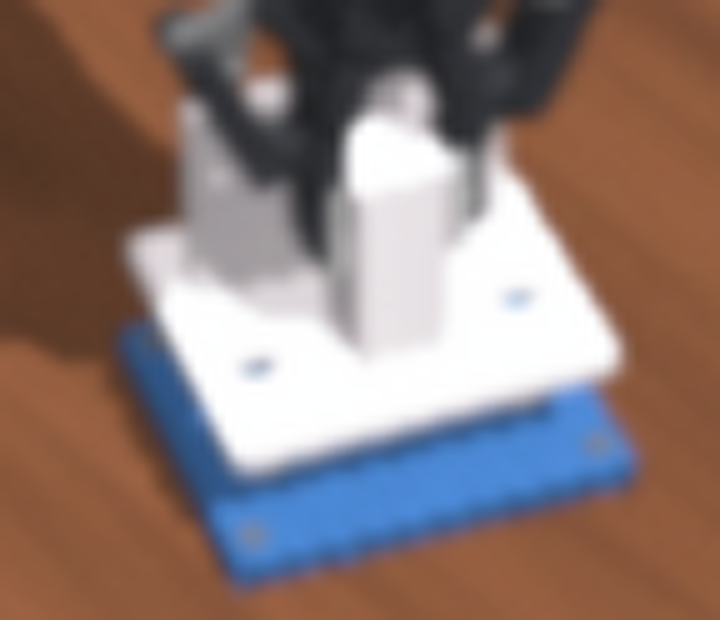

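```bash
python3 - <<'E'
from h import *
np.set_printoptions(precision=4,suppress=True)
k=lambda *c:(np.array(c)+.5)/10-.5+np.array([290,185])
z=.0525
a,b=ray("scene",k(257,366),z),ray("scene",k(517,297),z); print(z,(a+b)/2,np.degrees(np.arctan2(*(a-b)[[1,0]]))-90, np.linalg.norm(a-b))
# refit fixture corners in this picture
F=[((-40,65,12),k(240,570)),((-40,-65,12),k(637,458)),((70,65,12),k(118,340))]
F=[("scene",np.array(l)/1e3,p) for l,p in F]; q,r=fit(F,[.5,.044,-1.9]); print(q,np.degrees(q[2]),r)
print("pin tips px crop", [((proj("scene",T([.5005,.0447,-1.915],[[0,y,.034]]))[0]-[290,185]+.5)*10-.5) for y in(.042,-.042)])
E
```

```text
0.0525 [0.5017 0.0436 0.0525] -108.90721010509276 0.08389145383325428
[ 0.5005  0.0448 -1.8904] -108.30968336249104 [[ 0.0235  0.3324]
 [ 0.3354  0.0657]
 [-0.3762 -0.5215]]
pin tips px crop [array([262.0086, 409.2662]), array([521.4155, 342.643 ])]
```

Request:
{"name": "carry_out", "arguments": {
  "motion": [
    [0.006,-0.015,0,0],
    [0,0,0.06,0],
    [0,0,0,0]
  ]
}}

```text
time_s: 9.35
position: [0.4964, 0.0438, 0.0782]
tool_rot: [-2.542, -1.796, -0.01]
contact_force: [0.4, 0.0, -5.0]
width: 0.0296
```

Request:
{"name": "carry_out", "arguments": {
  "motion": [
    [-0.002,0,0.05,0],
    [0,0,0.04,0],
    [0,0,0,0]
  ]
}}

```text
time_s: 9.72
position: [0.4964, 0.0438, 0.0695]
tool_rot: [-2.542, -1.796, -0.011]
contact_force: [-0.2, 0.0, -3.4]
width: 0.0296
```

```bash
python3 - <<'E'
from h import *
s=eyes.capture("scene")
cv2.imwrite("pics/s6.png",s[:,:,::-1])
cv2.imwrite("pics/e7.png",cv2.resize(s[185:247,290:362,::-1],None,fx=10,fy=10,interpolation=cv2.INTER_CUBIC))
E
python3 st.py
```

```text
t 9.775 pos [0.4966 0.0437 0.0698] j [-0.191  -0.1593 -0.4561  1.2898  0.0251  1.72  ] F [ 0.0587  1.1502 -4.8023] w 0.02907832510043254
zaxis [-0.0107  0.0277 -0.9996] yaw y -19.49474738695573 grasp [0.4968 0.0432 0.0885]
```

View pics/e7.png

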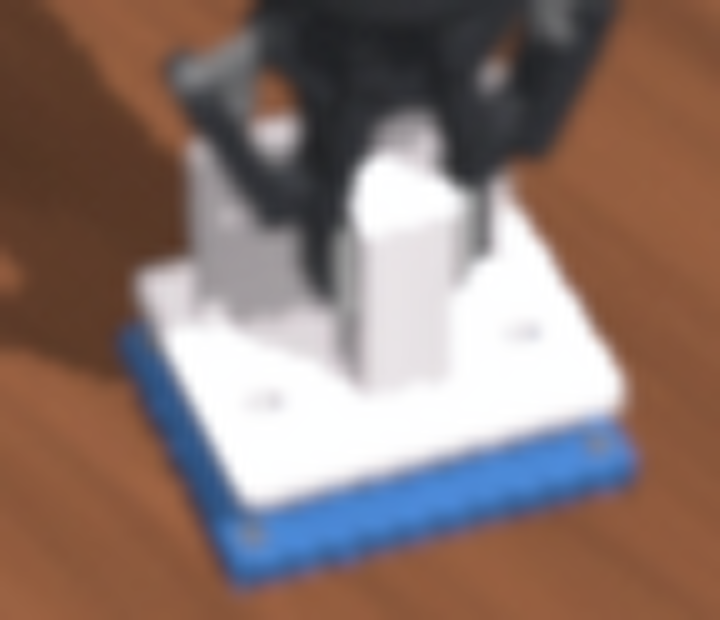

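The holes at crop (267,400) and (524,331) now show grey pin tips, with no force beyond the bracket's weight. I'll keep lowering.

Request:
{"name": "carry_out", "arguments": {
  "motion": [
    [0,0,0.05,0],
    [0,0,0,0]
  ]
}}

```text
time_s: 10.02
position: [0.4964, 0.0439, 0.0645]
tool_rot: [-2.542, -1.796, -0.011]
contact_force: [-0.4, -0.0, -3.4]
width: 0.0293
```

Request:
{"name": "carry_out", "arguments": {
  "motion": [
    [-0.002,0,0.05,0],
    [0,0,0,0]
  ]
}}

```text
time_s: 10.28
position: [0.4962, 0.0438, 0.0595]
tool_rot: [-2.542, -1.796, -0.011]
contact_force: [0.2, -0.6, -4.6]
width: 0.0292
```

Request:
{"name": "carry_out", "arguments": {
  "motion": [
    [0,0,0.04,0],
    [0,0,0,0]
  ]
}}

```text
time_s: 10.52
position: [0.4963, 0.044, 0.0556]
tool_rot: [-2.542, -1.796, -0.011]
contact_force: [-0.4, -0.2, -4.2]
width: 0.0297
```

Request:
{"name": "carry_out", "arguments": {
  "motion": [
    [0,0,0.03,0],
    [0,0,0,0]
  ]
}}

```text
time_s: 10.78
position: [0.4967, 0.0439, 0.0531]
tool_rot: [-2.543, -1.797, -0.012]
contact_force: [-0.4, -0.4, -2.9]
width: 0.0293
```

Request:
{"name": "carry_out", "arguments": {
  "motion": [
    [0,0,0.02,0],
    [0,0,0,0]
  ]
}}

```text
time_s: 11.02
position: [0.4969, 0.0441, 0.0526]
tool_rot: [-2.543, -1.797, -0.013]
contact_force: [-6.8, 3.2, 11.6]
width: 0.0295
```

Request:
{"name": "carry_out", "arguments": {
  "motion": [
    [0,0,0.015,0],
    [0,0,0,0]
  ]
}}

```text
time_s: 11.28
position: [0.4968, 0.0442, 0.0525]
tool_rot: [-2.543, -1.798, -0.013]
contact_force: [-13.1, 4.4, 24.8]
width: 0.0295
```

It landed at TCP z = 0.0525, which is the height expected for flush. I'll release it now.

Request:
{"name": "carry_out", "arguments": {
  "motion": [
    [0,0,0,0],
    [0,0,0,0],
    [0,0,0,0],
    [0,0,0,0],
    [0,0,0,0]
  ],
  "hand": 0
}}

```text
time_s: 11.9
position: [0.4964, 0.044, 0.0494]
tool_rot: [-2.542, -1.796, -0.011]
contact_force: [-0.4, -0.0, -0.1]
width: 0.0852
```

```bash
python3 st.py; python3 - <<'E'
from h import *
s=eyes.capture("scene")
cv2.imwrite("pics/e8.png",cv2.resize(s[185:247,290:362,::-1],None,fx=10,fy=10,interpolation=cv2.INTER_CUBIC))
E
```

```text
t 11.9 pos [0.4964 0.044  0.0494] j [-0.1904 -0.1449 -0.481   1.2502  0.0251  1.7207] F [-0.4106 -0.0242 -0.0721] w 0.08520098989652639
zaxis [-0.0105  0.0276 -0.9996] yaw y -19.49739277700693 grasp [0.4966 0.0435 0.0681]
```

View pics/e8.png

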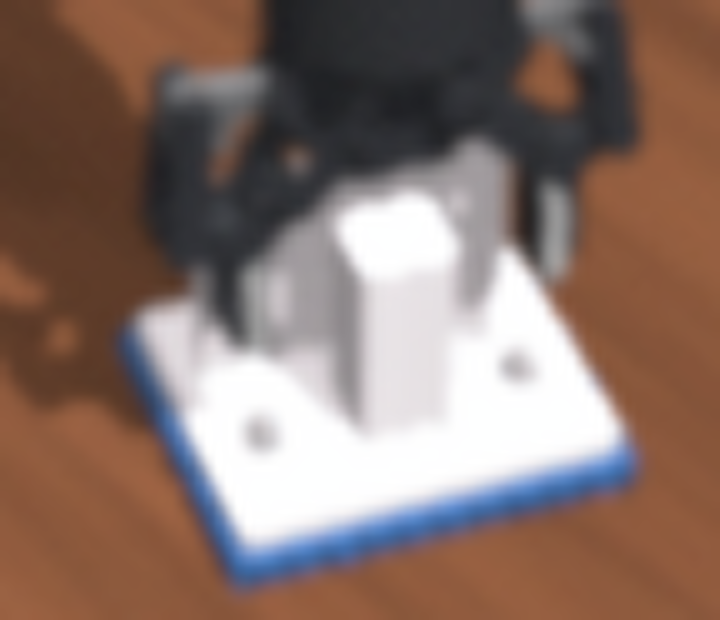

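The bracket sits flush on the pins, with the pin tips visible in both holes. Now I'll retreat upwards and go to the post.

Request:
{"name": "carry_out", "arguments": {
  "motion": [
    [0,0,-0.2,0],
    [0,0,-0.4,0],
    [0,0,-0.5,0],
    [0,0,-0.5,0],
    [0,0,0,0]
  ]
}}

```text
time_s: 12.58
position: [0.5002, 0.0392, 0.2137]
tool_rot: [-2.546, -1.799, -0.019]
contact_force: [0.4, -0.3, -1.3]
width: 0.0856
```

Request:
{"name": "carry_out", "arguments": {
  "motion": [
    [0,0,0,-0.26],
    [0,0,0,-0.26],
    [0,0,0,-0.26],
    [0,0,0,-0.26],
    [0,0,0,-0.26]
  ]
}}

```text
time_s: 13.2
position: [0.4977, 0.0397, 0.2082]
tool_rot: [-1.793, -2.548, -0.025]
contact_force: [-0.3, 0.2, 0.2]
width: 0.0853
```

```bash
python3 st.py .665 -.228 .21 20
```

```text
t 13.2 pos [0.4977 0.0397 0.2082] j [-0.1987 -0.1919 -0.2329  1.5468  0.025   1.0273] F [-0.3271  0.2419  0.214 ] w 0.08532659944918822
zaxis [-0.0118  0.0279 -0.9995] yaw y 19.74963219669216 grasp [0.4979 0.0392 0.2269]
tool delta x10 [-3.0832  0.6696 -0.112 ]
turn units -0.008345593443594623
```

Request:
{"name": "carry_out", "arguments": {
  "motion": [
    [-0.31,0.067,0,0],
    [-0.31,0.067,0,0],
    [-0.31,0.067,0,0],
    [-0.31,0.067,0,0],
    [-0.31,0.067,0,0]
  ]
}}

```text
time_s: 13.82
position: [0.5815, -0.096, 0.2035]
tool_rot: [-1.798, -2.544, -0.025]
contact_force: [-0.1, 1.1, 0.6]
width: 0.0854
```

Request:
{"name": "carry_out", "arguments": {
  "motion": [
    [-0.31,0.067,0,0],
    [-0.31,0.067,0,0],
    [-0.31,0.067,0,0],
    [-0.31,0.067,0,0],
    [-0.3,0.067,0,0]
  ]
}}

```text
time_s: 14.45
position: [0.6645, -0.2299, 0.1987]
tool_rot: [-1.798, -2.544, -0.026]
contact_force: [1.7, 0.7, -0.2]
width: 0.0854
```

Request:
{"name": "carry_out", "arguments": {
  "motion": [
    [0,0,0,0],
    [0,0,0,0]
  ]
}}

```text
time_s: 14.7
position: [0.6639, -0.2285, 0.1994]
tool_rot: [-1.798, -2.544, -0.026]
contact_force: [-0.2, -0.3, 0.3]
width: 0.0854
```

```bash
python3 - <<'E'
from h import *
for n in("scene","top"): cv2.imwrite(f"pics/{n}9.png",eyes.capture(n)[:,:,::-1])
s=cv2.imread("pics/scene9.png");cv2.imwrite("pics/s9c.png",cv2.resize(s[100:250,180:380],None,fx=4,fy=4,interpolation=cv2.INTER_CUBIC))
E
python3 st.py .665 -.228 .135 20
```

```text
t 14.8 pos [ 0.6641 -0.2282  0.2003] j [-0.5249  0.4565  0.4523  1.5898  0.0188  0.7047] F [-0.5008 -0.2229  0.1426] w 0.08539675121850052
zaxis [-0.0106  0.0278 -0.9996] yaw y 19.53666574753459 grasp [ 0.6643 -0.2287  0.219 ]
tool delta x10 [-0.0207  0.0097  0.6526]
turn units -0.015444475082180513
```

View pics/s9c.png

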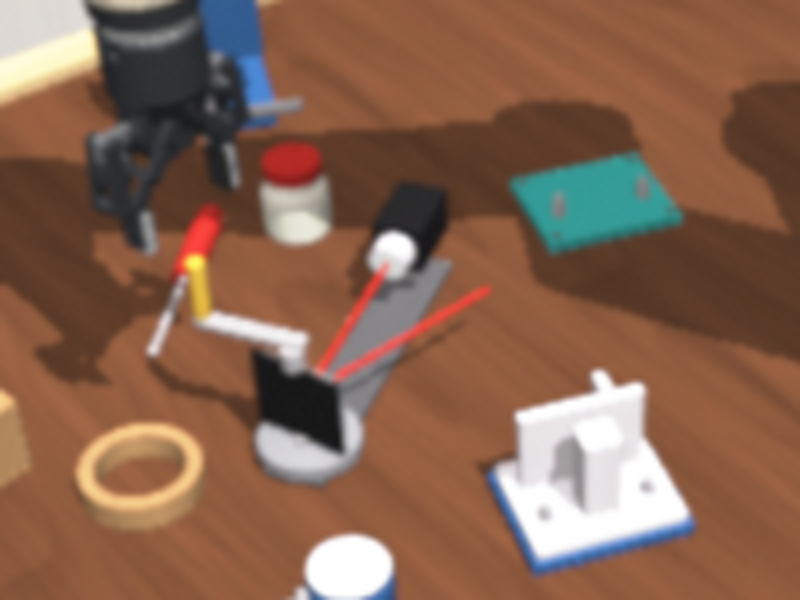

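View pics/top9.png

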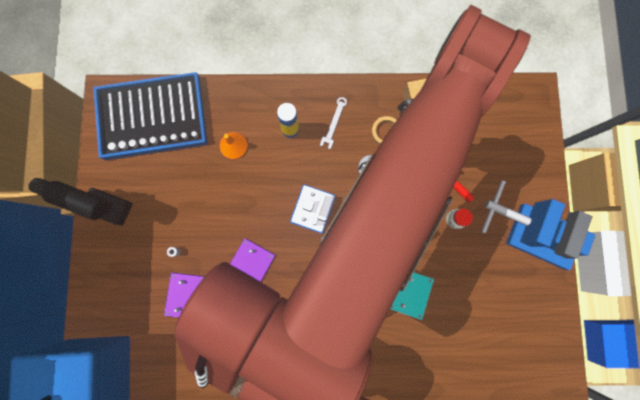

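Request:
{"name": "carry_out", "arguments": {
  "motion": [
    [-0.02,0.01,0.22,-0.01],
    [0,0,0.22,0],
    [0,0,0.21,0],
    [0,0,0,0],
    [0,0,0,0]
  ]
}}

```text
time_s: 15.42
position: [0.6656, -0.2287, 0.1366]
tool_rot: [-1.793, -2.552, -0.026]
contact_force: [0.5, -0.1, 0.7]
width: 0.0854
```

```bash
python3 st.py .665 -.228 .135 20; python3 - <<'E'
from h import *
s=eyes.capture("scene")
cv2.imwrite("pics/s10.png",cv2.resize(s[130:230,200:320,::-1],None,fx=6,fy=6,interpolation=cv2.INTER_CUBIC))
E
```

```text
t 15.425 pos [ 0.6656 -0.2287  0.1366] j [-0.5244  0.455   0.3352  1.4724  0.0187  0.7003] F [ 0.482  -0.0733  0.738 ] w 0.08543317768726272
zaxis [-0.0092  0.0269 -0.9996] yaw y 19.820672922634927 grasp [ 0.6657 -0.2292  0.1553]
tool delta x10 [ 0.0079 -0.0031  0.0165]
turn units -0.005977569245502442
```

View pics/s10.png

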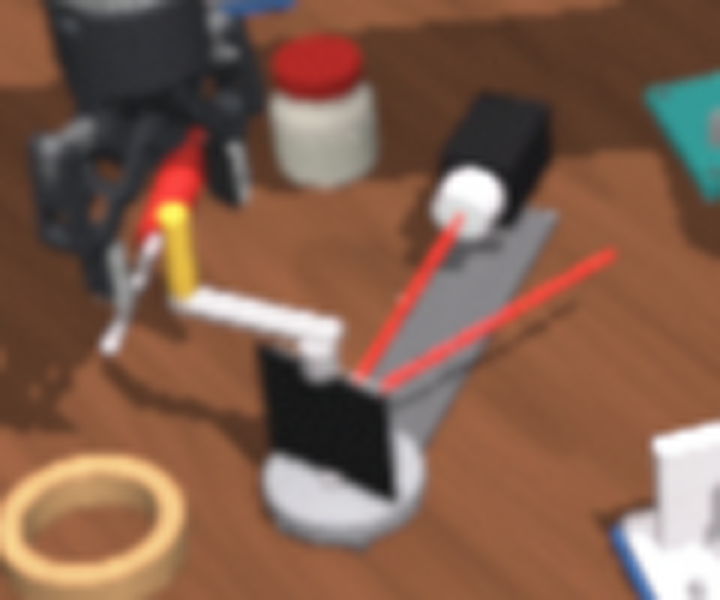

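Request:
{"name": "carry_out", "arguments": {
  "motion": [
    [0,0,0,0],
    [0,0,0,0],
    [0,0,0,0],
    [0,0,0,0],
    [0,0,0,0]
  ],
  "hand": 1
}}

```text
time_s: 16.1
position: [0.6636, -0.2296, 0.1355]
tool_rot: [-1.793, -2.547, -0.022]
contact_force: [-11.7, -2.1, 4.5]
width: 0.0123
```

Request:
{"name": "carry_out", "arguments": {
  "motion": [
    [0,0,0,0],
    [0,0,0,0]
  ]
}}

```text
time_s: 16.35
position: [0.6636, -0.2296, 0.1356]
tool_rot: [-1.793, -2.547, -0.022]
contact_force: [-10.1, -1.5, 4.7]
width: 0.0125
```

```bash
python3 st.py; python3 - <<'E'
from h import *
s=eyes.capture("scene")
cv2.imwrite("pics/s11.png",cv2.resize(s[130:230,200:320,::-1],None,fx=6,fy=6,interpolation=cv2.INTER_CUBIC))
E
```

```text
t 16.35 pos [ 0.6636 -0.2296  0.1356] j [-0.5258  0.4559  0.3343  1.4744  0.0162  0.7004] F [-10.0633  -1.542    4.7169] w 0.01247173723650433
zaxis [-0.0136  0.0267 -0.9996] yaw y 19.732146449209054 grasp [ 0.6639 -0.2301  0.1542]
```

View pics/s11.png

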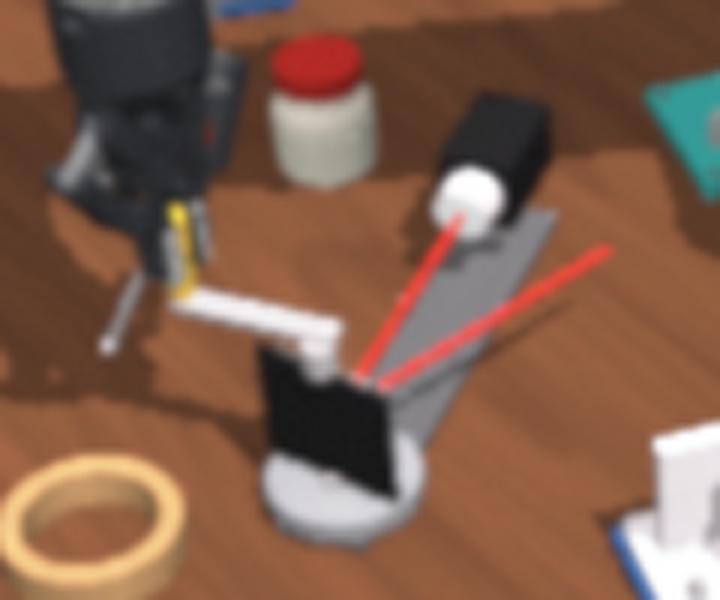

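Request:
{"name": "carry_out", "arguments": {
  "motion": [
    [-0.0086,-0.041,0,0.1],
    [-0.0086,-0.041,0,0.1],
    [-0.0086,-0.041,0,0.1],
    [-0.0086,-0.041,0,0.1],
    [0,0,0,0]
  ]
}}

```text
time_s: 17.02
position: [0.6503, -0.236, 0.1356]
tool_rot: [-2.047, -2.348, -0.023]
contact_force: [-2.5, 3.7, 3.2]
width: 0.0129
```

```bash
python3 st.py; python3 - <<'E'
from h import *
s=eyes.capture("scene")
cv2.imwrite("pics/s12.png",cv2.resize(s[130:230,220:340,::-1],None,fx=6,fy=6,interpolation=cv2.INTER_CUBIC))
E
```

```text
t 17.025 pos [ 0.6503 -0.236   0.1356] j [-0.5451  0.4189  0.2877  1.4632  0.0191  0.8888] F [-2.4586  3.6627  3.2472] w 0.01286941234816764
zaxis [-0.0103  0.0286 -0.9995] yaw y 7.836254989577361 grasp [ 0.6505 -0.2365  0.1542]
```

View pics/s12.png

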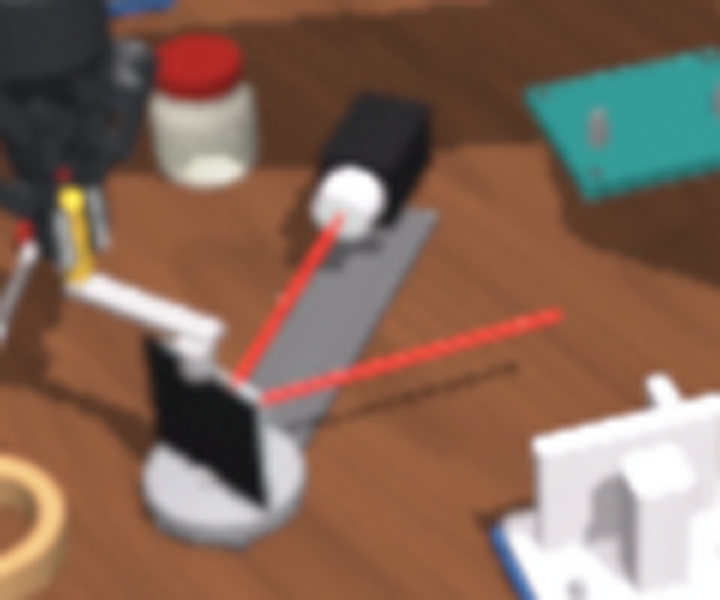

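Request:
{"name": "carry_out", "arguments": {
  "motion": [
    [-0.0086,-0.041,0,0.1],
    [-0.0086,-0.041,0,0.1],
    [-0.0086,-0.041,0,0.1],
    [-0.0086,-0.041,0,0.1],
    [0,0,0,0]
  ]
}}

```text
time_s: 17.7
position: [0.6344, -0.2401, 0.1355]
tool_rot: [-2.28, -2.121, -0.019]
contact_force: [-2.0, 5.0, 4.0]
width: 0.0122
```

```bash
python3 st.py; python3 - <<'E'
from h import *
s=eyes.capture("scene"); t=eyes.capture("top")
cv2.imwrite("pics/s13.png",cv2.resize(s[150:240,220:340,::-1],None,fx=6,fy=6,interpolation=cv2.INTER_CUBIC))
cv2.imwrite("pics/t13.png",cv2.resize(t[120:250,280:450,::-1],None,fx=4,fy=4,interpolation=cv2.INTER_CUBIC))
k=lambda c,o:(np.array(c)+.5)/6-.5+np.array(o)
print(ray("scene",k((560,315),(220,130)),.062))
E
```

```text
t 17.7 pos [ 0.6344 -0.2401  0.1355] j [-0.5627  0.3759  0.2345  1.4532  0.0191  1.08  ] F [-2.0418  4.9679  3.9818] w 0.01221142642698653
zaxis [-0.01    0.0289 -0.9995] yaw y -4.125588391139495 grasp [ 0.6346 -0.2406  0.1542]
[ 0.43771233 -0.10789831  0.062     ]
```

View pics/s13.png

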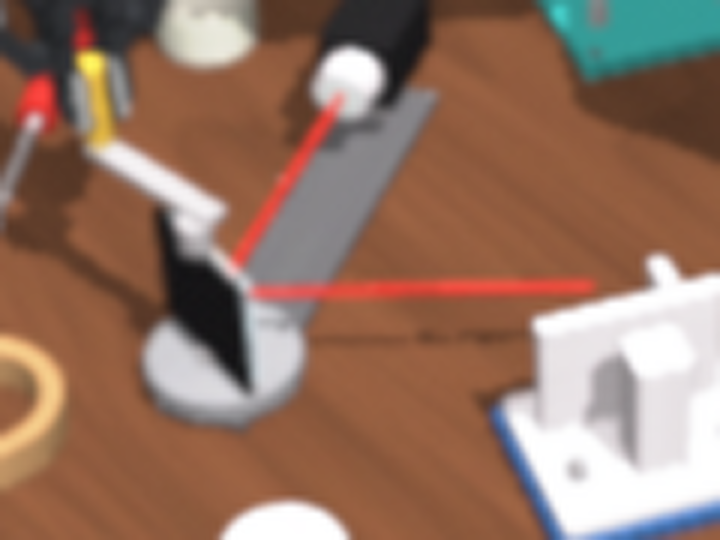

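View pics/t13.png

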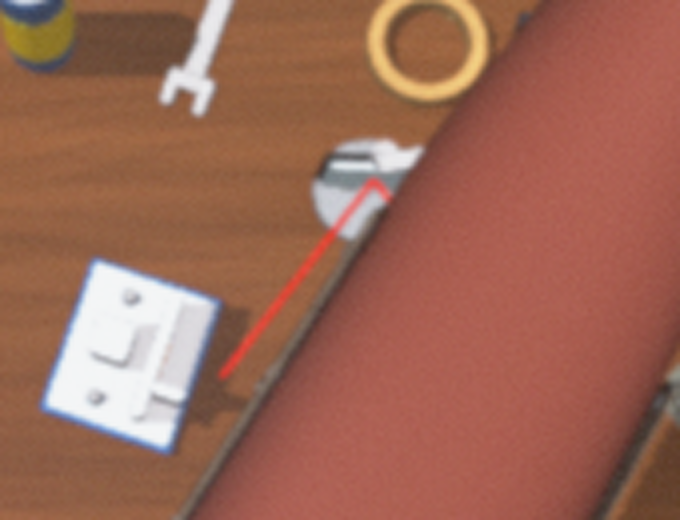

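```bash
python3 - <<'E'
from h import *
np.set_printoptions(precision=4,suppress=True)
k=lambda *c:(np.array(c)+.5)/4-.5+np.array([280,120])
K=lambda c,o:(np.array(c)+.5)/6-.5+np.array(o)
ap=ray("top",k(374,181),.062); e=ray("top",k(224,374),.062); es=ray("scene",K((592,286),(220,150)),.062)
print("apex",ap,"end",e,"end scene",es,"len",np.linalg.norm(e-ap))
O=[((-35,60,20),k(95,263)),((65,60,20),k(217,301)),((65,-60,20),k(170,449)),((-35,-60,20),k(46,405)),((0,42,30),k(131,297)),((0,-42,30),k(96,397))]
O=[("top",np.array(l)/1e3,p) for l,p in O]
q,r=fit(O,[.5,.044,-1.9]);print(q,np.degrees(q[2]),r.round(2).tolist())
for q in(q,[.4981,.0441,-1.906],[.4995,.045,-1.906]):
    m=T(q,[[.041,0,.062]])[0]
    for p in(ap,np.array([.620,-.1615,.062])):
        for ee in(e,es):
            d=(ee-p)[:2];v=(m-p)[:2];
            ang=np.arctan2(d[0]*v[1]-d[1]*v[0],d@v); print("mark",m,"pivot",p[:2],"beam needs turn ccw deg",np.degrees(ang),"lat mm",1e3*np.sin(ang)*np.linalg.norm(v))
E
```

```text
apex [ 0.6215 -0.1595  0.062 ] end [ 0.4718 -0.0414  0.062 ] end scene [ 0.4723 -0.0392  0.062 ] len 0.19065280088158493
[ 0.4969  0.0431 -1.8965] -108.65962440380085 [[0.33, 0.11], [-0.39, 0.39], [-0.46, -0.73], [0.42, 0.23], [-0.08, -0.14], [0.17, 0.06]]
mark [0.4838 0.0043 0.062 ] pivot [ 0.6215 -0.1595] beam needs turn ccw deg -11.669710478111794 lat mm -43.2826249524962
mark [0.4838 0.0043 0.062 ] pivot [ 0.6215 -0.1595] beam needs turn ccw deg -11.063968215206279 lat mm -41.06471945835039
mark [0.4838 0.0043 0.062 ] pivot [ 0.62   -0.1615] beam needs turn ccw deg -11.567546893593144 lat mm -43.02814536689615
mark [0.4838 0.0043 0.062 ] pivot [ 0.62   -0.1615] beam needs turn ccw deg -10.966126682424454 lat mm -40.81917309157177
mark [0.4846 0.0054 0.062 ] pivot [ 0.6215 -0.1595] beam needs turn ccw deg -12.024442349352622 lat mm -44.641532986716726
mark [0.4846 0.0054 0.062 ] pivot [ 0.6215 -0.1595] beam needs turn ccw deg -11.418700086447107 lat mm -42.42333490093469
mark [0.4846 0.0054 0.062 ] pivot [ 0.62   -0.1615] beam needs turn ccw deg -11.920346390202127 lat mm -44.38666231083573
mark [0.4846 0.0054 0.062 ] pivot [ 0.62   -0.1615] beam needs turn ccw deg -11.318926179033443 lat mm -42.17721101355606
mark [0.486  0.0063 0.062 ] pivot [ 0.6215 -0.1595] beam needs turn ccw deg -12.46657325545308 lat mm -46.21522423400993
mark [0.486  0.0063 0.062 ] pivot [ 0.6215 -0.1595] beam needs turn ccw deg -11.860830992547564 lat mm -44.00266561050943
mark [0.486  0.0063 0.062 ] pivot [ 0.62   -0.1615] beam needs turn ccw deg -12.361770360701751 lat mm -45.96739728694262
mark [0.486  0.0063 0.062 ] pivot [ 0.62   -0.1615] beam needs turn ccw deg -11.760350149533059 lat mm -43.76332596624467
```

Request:
{"name": "carry_out", "arguments": {
  "motion": [
    [-0.0085,-0.0405,0,0.098],
    [-0.0085,-0.0405,0,0.098],
    [0,0,0,0],
    [0,0,0,0]
  ]
}}

```text
time_s: 18.3
position: [0.6264, -0.2408, 0.1355]
tool_rot: [-2.384, -2.002, -0.017]
contact_force: [-3.1, 5.8, 3.3]
width: 0.0124
```

```bash
python3 st.py; python3 - <<'E'
from h import *
s=eyes.capture("scene"); t=eyes.capture("top")
cv2.imwrite("pics/s14.png",cv2.resize(s[150:240,220:340,::-1],None,fx=6,fy=6,interpolation=cv2.INTER_CUBIC))
cv2.imwrite("pics/t14.png",cv2.resize(t[140:240,280:390,::-1],None,fx=6,fy=6,interpolation=cv2.INTER_CUBIC))
E
```

```text
t 18.3 pos [ 0.6264 -0.2408  0.1355] j [-0.5702  0.3532  0.2068  1.4483  0.0191  1.1741] F [-3.1464  5.8067  3.2592] w 0.012374096096732448
zaxis [-0.0098  0.0289 -0.9995] yaw y -9.945017555897861 grasp [ 0.6266 -0.2414  0.1542]
```

View pics/s14.png

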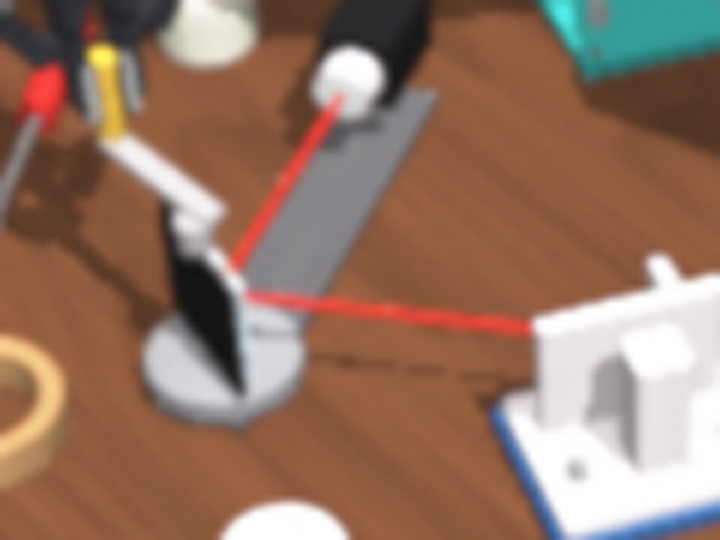

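View pics/t14.png

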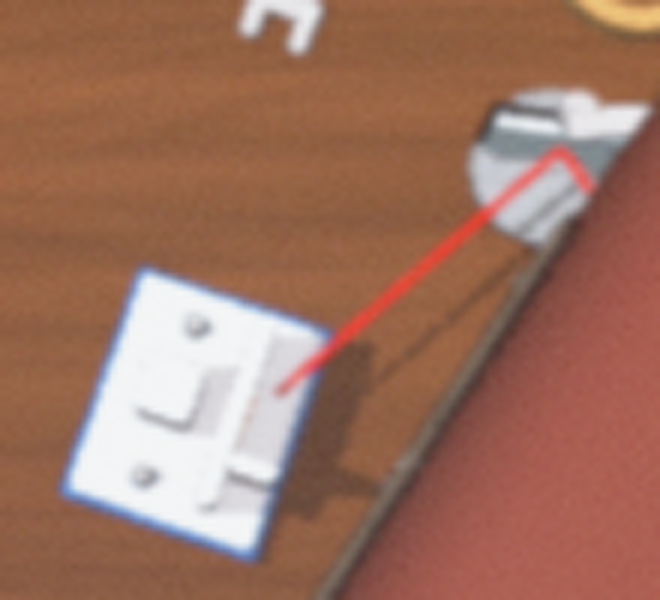

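```bash
python3 - <<'E'
from h import *
np.set_printoptions(precision=4,suppress=True)
k=lambda *c:(np.array(c)+.5)/6-.5+np.array([280,140])
ap=ray("top",k(562,152),.062); e=ray("top",k(278,392),.062); print(ap,e,np.linalg.norm(e-ap))
for m in([.4838,.0043],[.4846,.0054],[.486,.0063],[.482,.004]):
  for p in(ap,np.array([.620,-.1615,0])):
    d=(e-p)[:2];d/=np.linalg.norm(d);v=np.array(m)-p[:2];print(m,"lat mm",1e3*(d[0]*v[1]-d[1]*v[0]))
m=proj("top",[.4838,.0043,.062])[0];print("mark crop px",(m-[280,140]+.5)*6-.5)
E
```

```text
[ 0.6214 -0.1599  0.062 ] [ 0.4971 -0.012   0.062 ] 0.19309986221015674
[0.4838, 0.0043] lat mm -0.2811126269946784
[0.4838, 0.0043] lat mm -0.050932367273326395
[0.4846, 0.0054] lat mm -1.6012506832394773
[0.4846, 0.0054] lat mm -1.3674167235473433
[0.486, 0.0063] lat mm -3.252069783733422
[0.486, 0.0063] lat mm -3.020448078887017
[0.482, 0.004] lat mm 1.289935625890276
[0.482, 0.004] lat mm 1.5301570604854127
mark crop px [246.139  418.2027]
```

The beam line passes within about 3 mm of the mark, against a 12 mm tolerance. I'll hold for a moment, check that it's steady, then hand in.

Request:
{"name": "carry_out", "arguments": {
  "motion": [
    [0,0,0,0],
    [0,0,0,0],
    [0,0,0,0],
    [0,0,0,0],
    [0,0,0,0]
  ]
}}

```text
time_s: 19.02
position: [0.6264, -0.2409, 0.1355]
tool_rot: [-2.384, -2.002, -0.017]
contact_force: [-1.8, 5.9, 2.7]
width: 0.0122
```

```bash
python3 st.py; python3 - <<'E'
from h import *
t=eyes.capture("top")
cv2.imwrite("pics/t15.png",cv2.resize(t[140:240,280:390,::-1],None,fx=6,fy=6,interpolation=cv2.INTER_CUBIC))
a=cv2.imread("pics/t14.png");b=cv2.imread("pics/t15.png");print("mean diff",cv2.absdiff(a,b).mean(),cv2.absdiff(a,b).max())
print(ctrl.observe()["joint_velocities"]); print(ctrl.job_done())
E
```

```text
t 19.025 pos [ 0.6264 -0.2409  0.1355] j [-0.5702  0.3533  0.207   1.4484  0.019   1.1741] F [-1.7746  5.8778  2.7301] w 0.012204717164014446
zaxis [-0.0099  0.0289 -0.9995] yaw y -9.941099280707435 grasp [ 0.6266 -0.2414  0.1542]
mean diff 1.4969814814814815 10
[ 0.00074065  0.00026149  0.00095256 -0.00079516 -0.00022756 -0.00105519]
the job is handed in; nothing more can be done
None
```

The bracket is on the blue fixture's two pins with its orange mark towards the mirror. The mirror is held by its post with the beam on the mark. I handed the job in at about 19 s of the 53 s allowed; no verdict is reported.

- **Bracket:** I gripped it by the lug and lowered it over the pins. It bottomed out at the expected flush height, and I then let it go. The pictures afterwards show both pin ends in the holes and the plate lined up with the block.
- **Beam:** I gripped the yellow post and swung it about 30°. Measured in the top camera, the beam's line passes 0 to 3 mm from the mark's centre (limit 12 mm), depending on which bracket fit is used.
- **At hand-in:** The arm was still, the wrist force was about 7 N, and the last two top pictures showed the mirror, beam and bracket not moving.

**What disagreed:** The tool picked up a tilt of about 1.7° during the first fast traverse, which I could not remove. The two cameras' positions also differed by 2 to 4 mm, so I corrected the placing from the pictures before lowering. I did not measure the other bench items' positions at the end. The arm never worked close to them, apart from the tape roll and screwdriver, which it passed well above.

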